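# Bring a circuit board before the bench camera

### The arm

A 6-joint arm with a two-finger parallel gripper is mounted at the origin on the work surface. World frame = base frame: x ahead of the robot, y to its left, z up, the work surface at z = 0. Lengths are in m, angles in rad, forces in N, time in s.
With the tool pointing down it reaches from about 0.425 to 0.95 m from the base axis. Payload 3.5 kg.
Tool frame: the origin (TCP) lies between the finger pads; the fingertips stand 19 mm ahead of it and the grasp point (between the pads) is the TCP (ctrl.nose_length is the distance from the TCP to the fingertips, in m); z points along the fingers, y is the line along which they close (so a half turn about z gives the same grasp; the last joint's range is limited). The gripper opens to 85 mm and grips with 20 to 120 N. Pads are 22 mm wide; open, the fingers measure 114 mm over their backs; the gripper's body (76 mm by 85 mm) begins 54 mm behind the grasp point. The pads swing forward as they close: fully open they stand 13 mm farther back than shut.
Start: joints at [-1.357, 0.286, 1.577, -0, 1.279, -0.15], TCP at [0.24, -0.631, 0.22] pointing down, gripper open.
Joint ranges: [-2.77, 2.77], [-0.9, 2.22], [0.21, 2.48], [-1.53, 4.67], [0.24, 2.81], [-2.84, 2.84]. Speed limits (rad/s): [2.79, 2.79, 3.14, 3.14, 3.14, 3.14].

### API

Orientations are given as a unit quaternion [x, y, z, w].
In Python, from plant import ctrl gives the robot as it stands.
- The arm moves only by the tool apply_moves, never from a script. Its argument "series" is a list of rows, each a list of 6 numbers: the shift along the world's x, y, z scaled (see below), then the turn, a rotation vector about the world's x, y, z scaled (see below). A call has 1 to 20 rows; each row is the pose to reach, as a shift and turn from the pose commanded when the call began; what a row does not reach only later rows make up. The controller multiplies each number of a shift by 0.8 m and each number of a turn by 45 degrees. A row lasts 1/8 s, in which the tool goes at most 62.5 mm and 10.7 degrees, less where a joint would pass 70% of its speed; a pose out of reach is approached as far as the arm can. A call with a number of a shift or a turn outside -1 to 1 is refused whole. A call with a gripper value outside its range is refused whole. "jaw" is the opening, from 0 (shut) to 1 (fully open), set as the call begins (left out, the last holds). The fingers move at their own pace and stop on an object; "squeeze" is the grip in N (left out, the last holds). Time passes only in rows, so rows that repeat a pose let the fingers close. It gives the time, the measured TCP pose, the force, the opening and the grip force at its end, in the units of the state.
- ctrl.get_state(): the state, without advancing time (a new reading comes with each control period).
- ctrl.read_camera(name): name is "side" or "top"; returns the picture (480x640x3 uint8, red, green, blue); there is no depth.
- ctrl.get_calibration(name): a dict with "fx", "fy", "cx", "cy" (pixels), "dist_coeffs" ([k1, k2, p1, p2, k3] as OpenCV has them; the pictures are not rectified), "xyz" and "orientation" of the camera in the world. Camera axes: x right, y up, looking along -z (the intrinsics and any distortion apply to the point x, -y, -z); pixel columns grow to the right and rows downward; lengths in m; the calibration is good to about 2 mm. A picture is of the moment at which its call begins. get_calibration takes no time and is no camera call.
- ctrl.sign_off(): hands the job in; it is judged then, once.
Trained networks look in the newest picture that a camera, given by its name, has taken for a name from the list of things; names that differ only in an ending like _2 or _b are one class to them, and where a whole thing is asked for, a point or a joint stands for the part that bears it (a point fixed in the world has none). Each returns a list of dicts, best first, with "p" (0 to 1); they miss things now and then, are a little off and sometimes report something else, mostly with a low value. They report only what shows in the picture. A call takes as long as a camera call. They do not tell look-alikes from the thing itself.
- ctrl.boxes_of(thing, camera): "xy" ([column, row] as shares, 0 to 1, of the picture: columns of its width, rows of its height, amid what is visible of it).
- ctrl.silhouettes(thing, camera): "pixels" (480x640 bool, what is visible of it) and "xy" ([column, row] as shares, 0 to 1, of the picture: columns of its width, rows of its height, amid what is visible of it).
The state is a dict: "time": time; "qpos": joint angles; "dq": joint speeds; "joint_efforts": joint torques, N m; "eef_pos": TCP position; "tcp_rot": TCP orientation; "contact_force": force on the tool from outside, world axes, zero at the start; "wrist_torque": the same for the moment, N m; "opening": opening from 0.0 (shut) to 1.0 (fully open); "finger_force": force on a finger pad.
Only numpy, scipy, OpenCV 4.12 (cv2) and the standard library are available. Lean on these libraries where they do the work, as an engineer would, in place of code of your own. Each camera call takes 0.05 s, during which the arm holds its last target. There are 200 camera calls.

### The job

Draw the green circuit board with the white grip straight up out of the slotted rack and set it, without dropping it, upright in the groove of the loose pale metal stand. Then, keeping off the board, push the loaded stand across the bench by its base, never lifting or tipping it, until it sits squarely and centrally inside the four yellow corner marks in front of the camera. Leave the two brown cards in the rack and do not disturb the multimeter, screwdriver, bottle or parts box.

Things in the scene. Friction and masses are not known exactly. Their poses are not given: they have to be found in the camera images.
- board: Green circuit board, loose, 120 g, upright in one of the three rack slots. Origin: middle of its lower edge; x along its width, y its thickness, z up. Green sheet 90 mm wide, 4 mm thick, z 0 to 90 mm; on its top edge a white plastic grip 60 mm long (x), 10 mm thick (y), z 86 to 110 mm. Dark chips on its -y face (no thickness to feel).
- rack: Blue slotted card rack, fixed to the bench. Origin: centre of its underside. 110 mm (x) by 125 mm (y), 60 mm high. Floor at z = 10 mm. Three upright slots at y = -50, 0 and +50 mm; a board stands along x with its two side edges in 7 mm wide grooves, 8 mm deep, cut in the end walls (groove bottoms at x = -47 and +47 mm), open at the top.
- card_a: Brown circuit card without grip in another slot of the rack, loose, 70 g, 90 mm wide (x), 4 mm thick (y), 65 mm high. Origin: middle of its lower edge. Stays in the rack.
- card_b: A second brown card, the same as card_a, in the remaining slot. Stays in the rack.
- stand: Loose pale metal stand, 500 g (mass varies 30 percent), 180 (x) by 130 (y) by 38 mm high, slides flat on the bench. Origin: centre of underside; z up. A groove runs along x through its centre, 120 mm long with closed ends, floor at z = 6 mm; 8 mm wide (y) up to z = 26 mm, then flaring at 45 degrees to 32 mm at the top (yellow faces). The board stands in it along x, leaning up to 12 degrees.
- spot: Place for the stand, painted on the bench (no height): four yellow corner marks around a rectangle 196 mm (x) by 146 mm (y). Origin: centre of the rectangle at bench level. The stand belongs with its origin here and its x axis along the spot's x axis (either way round).
- viewer: Small inspection camera on a fixed grey foot 120 by 80 mm and a 208 mm post, 220 mm to the -y side of the spot's centre, lens looking to the spot's +y. Origin: centre of its foot. Its nearest part ends 45 mm from its origin towards the spot.
- meter: Red multimeter lying on the bench, 85 by 150 by 40 mm, bystander. Origin: centre of its underside.
- driver: Green-handled screwdriver lying on the bench, about 200 mm long, bystander. Own x runs along it, handle at -x.
- flux: Small bottle, 44 mm across and 100 mm high, bystander. Origin: centre of its underside.
- parts_box: Blue open box of compartments, 110 by 80 by 35 mm, bystander. Origin: centre of its underside.
There are look-alikes about, which are no part of the job. Several things look just like the stand: the one meant starts farthest from the robot's base. Leave any red look-alike of the card_b alone.

How it is judged:
By the outcome, as a careful person would: the job done as asked, in the order asked, and still so for the second after the job is handed in, with the robot touching nothing.
It also fails if it takes over 72 s, if anything falls off the work surface, if the arm or the gripper's body presses on something with over 40 N, if the wrist force passes 120 N, or if a joint passes its speed limit or range.

## Working session

There is one attempt and no reset: what is moved stays moved. The work goes in short steps, Python scripts to look and compute and a tool call to move; the robot and the scene stay as the last step left them, time stands still between calls to the robot, and variables do not carry over. Pictures are saved under pics/ and viewed, at most 10 in all, crops included, and the job is handed in when it is done.

Besides the shell and the picture viewer there is one more tool, called after "Request:" as a command line: name --pt "numbers of a row" for each row, then --argument value for the rest. apply_moves: Moves the arm, as the interface text tells. Shifts and turns lie within -1 to 1; 1 stands for 0.8 m of shift or 45 degrees of turn. Its arguments: {"type":"object","properties":{"series":{"type":"array"},"jaw":{"type":"number"},"squeeze":{"type":"number"}},"required":["series"]}

```bash
mkdir -p pics; ls
python3 - <<'E'
from plant import ctrl
import cv2
for c in("top","side"):
    cv2.imwrite(f"pics/{c}0.png",ctrl.read_camera(c)[...,::-1]); print(ctrl.get_calibration(c))
for t in("board","rack","card_a","stand","spot","viewer","meter","driver","flux","parts_box"):
    for c in("top","side"):
        print(t,c,[(round(d["p"],2),round(d["xy"][0]*640),round(d["xy"][1]*480)) for d in ctrl.boxes_of(t,c)])
print(ctrl.get_state())
E
```

```text
pics
{'fx': 481.8510389416512, 'fy': 481.8510389416512, 'cx': 314.8990311446539, 'cy': 248.1160885420656, 'dist_coeffs': array([0.00674787, 0.        , 0.        , 0.        , 0.        ]), 'xyz': array([ 0.24147111, -0.01270016,  1.41321236]), 'orientation': array([-0.05972327,  0.06003523,  0.71210688, -0.69694526])}
{'fx': 578.6923416089735, 'fy': 578.6923416089735, 'cx': 313.664005814513, 'cy': 241.00135723073305, 'dist_coeffs': array([-0.18791357,  0.        ,  0.        ,  0.        ,  0.        ]), 'xyz': array([0.16270107, 1.07427555, 0.88322575]), 'orientation': array([-0.06834513,  0.43917879,  0.88843439, -0.11460923])}
board top [(0.55, 187, 220)]
board side [(0.61, 221, 323)]
rack top [(0.65, 192, 230)]
rack side [(0.7, 235, 350), (0.46, 163, 291)]
card_a top [(0.78, 170, 218), (0.74, 184, 220), (0.72, 137, 215), (0.57, 204, 223)]
card_a side [(0.95, 188, 392), (0.83, 239, 317), (0.73, 212, 351), (0.68, 318, 140), (0.48, 401, 167)]
stand top [(0.86, 202, 362)]
stand side [(0.8, 425, 364)]
spot top [(0.86, 380, 247), (0.5, 322, 147)]
spot side [(0.71, 333, 179)]
viewer to
[... 312 characters left out ...]
[]
{'time': 1.1, 'qpos': array([-1.35701011e+00,  2.86281867e-01,  1.57669735e+00,  3.21670477e-06,
        1.27857575e+00, -1.50003770e-01]), 'dq': array([-0.00184987,  0.00094524, -0.00093016, -0.00042943,  0.00093309,
        0.00056627]), 'joint_efforts': array([-1.03212128e-04, -4.05973721e+01, -2.92939460e+01, -2.43120185e-04,
        5.68784872e-04, -6.12591450e-06]), 'eef_pos': array([ 0.24020236, -0.6308086 ,  0.22023841]), 'tcp_rot': array([9.83502750e-01, 1.80893173e-01, 2.14031970e-06, 1.87874714e-05]), 'contact_force': array([ 0.22996014,  0.02609615, -0.60355295]), 'wrist_torque': array([-0.02607028,  0.00880543,  0.00239792]), 'finger_force': 0.0, 'opening': 0.999970154758407}
```

View pics/top0.png

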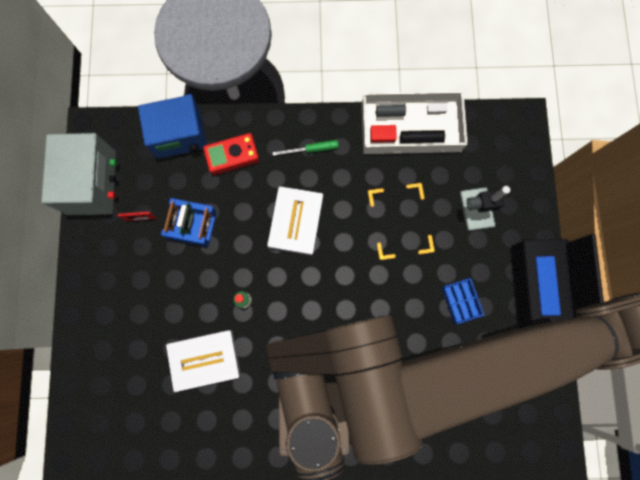

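View pics/side0.png

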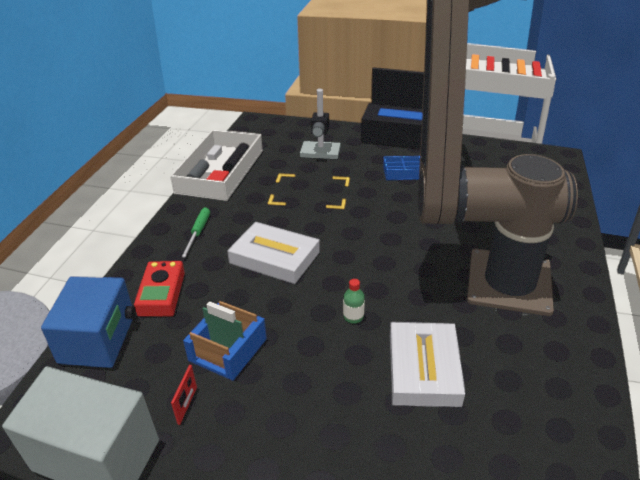

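The top view shows two stands, at (297,220) and (203,360). The rack is at (190,222), with the white grip at (183,218). The spot is near (401,221), the viewer at (481,206), and the red look-alike card at (137,215). In the side view the stands are at (274,250) and (426,364), and the rack at (227,340). Next I'll fit poses and enlarge the candidates.

```bash
cat > h.py <<'E'
import numpy as np, cv2
from scipy.spatial.transform import Rotation as R
from scipy.optimize import minimize, least_squares
from plant import ctrl
CAL={c:ctrl.get_calibration(c) for c in("top","side")}
F=np.diag([1,-1,-1.])
def K(k): return np.array([[k["fx"],0,k["cx"]],[0,k["fy"],k["cy"]],[0,0,1.]])
def proj(P,c):
    k=CAL[c]; M=F@R.from_quat(k["orientation"]).as_matrix().T
    return cv2.projectPoints(np.atleast_2d(P).astype(float),cv2.Rodrigues(M)[0],-M@k["xyz"],K(k),k["dist_coeffs"])[0][:,0]
def ray(px,c,z):
    k=CAL[c]; u=cv2.undistortPoints(np.array([[px]],float),K(k),k["dist_coeffs"])[0,0]
    d=R.from_quat(k["orientation"]).as_matrix()@F@np.r_[u,1]
    return k["xyz"]+d*(z-k["xyz"][2])/d[2]
def box(lx,ly,z0,z1): return np.array([[a*lx/2,b*ly/2,z] for a in(-1,1) for b in(-1,1) for z in(z0,z1)])
def place(P,x,y,yaw): return P@R.from_euler("z",yaw).as_matrix().T+[x,y,0]
def hullmask(P,c,S=4):
    m=np.zeros((480*S,640*S),np.uint8)
    cv2.fillConvexPoly(m,cv2.convexHull(np.round((proj(P,c)+.5)*S).astype(np.int32)),1)
    return cv2.resize(m.astype(np.float32),(640,480),interpolation=cv2.INTER_AREA)
def fit(P,masks,p0):
    "masks: {camera: bool image}; pose maximising overlap"
    def cost(p):
        s=0
        for c,m in masks.items():
            h=hullmask(place(P,*p),c); s+=np.abs(h-m).sum()/m.sum()
        return s
    p0=np.array(p0,float); best=None
    r=minimize(cost,p0,method="Nelder-Mead",options=dict(initial_simplex=p0+np.vstack([np.zeros(3),np.diag([.02,.02,.2])]),xatol=1e-4,fatol=1e-4))
    r=minimize(cost,r.x,method="Nelder-Mead",options=dict(initial_simplex=r.x+np.vstack([np.zeros(3),np.diag([-.005,.005,-.05])]),xatol=1e-4,fatol=1e-4))
    return r.x,r.fun
def blob(m,px):
    n,l=cv2.connectedComponents(m.astype(np.uint8)); i=l[px[1],px[0]]
    m=(l==i)if i else m*0
    cs,_=cv2.findContours(m.astype(np.uint8),cv2.RETR_EXTERNAL,cv2.CHAIN_APPROX_NONE)
    o=np.zeros(m.shape,np.uint8); cv2.drawContours(o,cs,-1,1,-1); return o
E
python3 - <<'E'
from h import *
T=cv2.imread("pics/top0.png");S=cv2.imread("pics/side0.png")
def crop(I,x,y,w,h): return cv2.resize(I[y-h//2:y+h//2,x-w//2:x+w//2],(400,300),interpolation=cv2.INTER_CUBIC)
cv2.imwrite("pics/c1.png",np.vstack([np.hstack([crop(T,188,222,80,60),crop(S,227,335,120,90)]),np.hstack([crop(T,297,220,120,90),crop(T,203,360,120,90)])]))
for name,px in dict(standA=(297,220),standB=(203,360),rack=(190,222),grip=(183,218),spot=(401,221),viewer=(475,206),meter=(231,154),flux=(242,300),box=(463,301),driver=(310,148),redcard=(137,215)).items(): print(name,ray(px,"top",.02).round(3))
def wh(I): return (I.min(2)>120)
for n,pt,ps in(("A",(283,210),(262,262)),("B",(185,375),(405,345))):
    mt,ms=blob(wh(T),pt),blob(wh(S),ps); p0=[*ray(pt,"top",.03)[:2],0]
    print(mt.sum(),ms.sum())
    for yaw in(0,.8,1.6,2.4):
        p0[2]=yaw; p,f=fit(box(.18,.13,0,.038),{"top":mt,"side":ms},p0); print(n,p.round(4),round(f,3))
# spot: yellow outer corners
hsv=cv2.cvtColor(T,cv2.COLOR_BGR2HSV); y=cv2.inRange(hsv,(15,110,100),(38,255,255)); y[:, :350]=0;y[:,450:]=0;y[:170]=0;y[270:]=0
pts=np.argwhere(y)[:,::-1]; print(len(pts)); W=np.array([ray(p,"top",0)[:2] for p in pts]).astype(np.float32); print(cv2.minAreaRect(W))
hsv=cv2.cvtColor(S,cv2.COLOR_BGR2HSV); y=cv2.inRange(hsv,(15,110,100),(38,255,255)); m=np.zeros_like(y);m[170:212,262:356]=1; y*=m
W=np.array([ray(p,"side",0)[:2] for p in np.argwhere(y)[:,::-1]]).astype(np.float32); print(len(W),cv2.minAreaRect(W))
E
```

```text
standA [0.566 0.035 0.02 ]
standB [0.167 0.306 0.02 ]
rack [0.566 0.352 0.02 ]
grip [0.579 0.373 0.02 ]
spot [ 0.556 -0.272  0.02 ]
viewer [ 0.597 -0.495  0.02 ]
meter [0.775 0.232 0.02 ]
flux [0.333 0.197 0.02 ]
box [ 0.316 -0.438  0.02 ]
driver [ 0.789 -0.008  0.02 ]
redcard [0.591 0.51  0.02 ]
2891 3496
A [ 0.5662  0.0401 -0.191 ] 0.068
A [ 0.566   0.0399 -0.1946] 0.067
A [0.5657 0.0408 2.9506] 0.067
A [0.5666 0.0401 2.9504] 0.067
3313 5710
B [ 0.1659  0.3071 -1.3746] 0.063
B [0.1657 0.3071 1.765 ] 0.061
B [0.166  0.3071 1.7608] 0.063
B [0.1661 0.3073 1.7614] 0.063
600
((0.5626069903373718, -0.27477264404296875), (0.2198372334241867, 0.16972653567790985), 7.138373851776123)
361 ((0.5627809166908264, -0.27266043424606323), (0.2172086089849472, 0.17133729159832), 7.090054988861084)
```

View pics/c1.png

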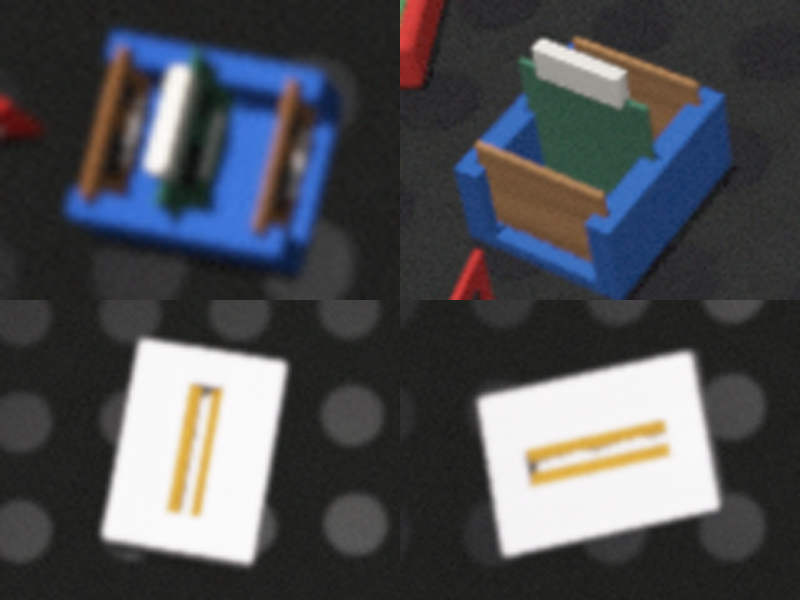

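Candidates: stand A at top (297,220) is 0.57 m from the base, and stand B at (203,360) is 0.35 m away. A is farther, so A is the one meant. The crop shows the board with the white grip in the middle slot, a brown card either side of it, and the red look-alike left of the rack. Next I'll fit the rack and grip.

Run:
```python
from h import *
T=cv2.imread("pics/top0.png");S=cv2.imread("pics/side0.png")
B={};G={}
for c,I,rb,rg in(("top",T,(158,190,222,255),(170,195,200,235)),("side",S,(180,290,275,385),(200,298,242,326))):
    h=cv2.cvtColor(I,cv2.COLOR_BGR2HSV)
    b=cv2.inRange(h,(100,120,60),(125,255,255)); m=np.zeros_like(b); m[rb[1]:rb[3],rb[0]:rb[2]]=1; b=b*m
    n,l,st,_=cv2.connectedComponentsWithStats(b); b=(l==1+st[1:,4].argmax())
    hu=cv2.convexHull(np.argwhere(b)[:,::-1].astype(np.int32)); o=np.zeros((480,640),np.uint8); cv2.fillConvexPoly(o,hu,1); B[c]=o
    g=((h[...,1]<60)&(h[...,2]>125)).astype(np.uint8); m[:]=0; m[rg[1]:rg[3],rg[0]:rg[2]]=1; g*=m
    n,l,st,_=cv2.connectedComponentsWithStats(g); G[c]=(l==1+st[1:,4].argmax()).astype(np.uint8)
    print(c,o.sum(),G[c].sum(),np.argwhere(G[c]).mean(0)[::-1])
for y in(-.2,1.37):
  print("rack",fit(box(.11,.125,0,.06),B,[.566,.35,y]))
for y in(-.2,):
  for k in(["top"],["side"],["top","side"]): print("grip",k,fit(box(.06,.01,.096,.12),{c:G[c] for c in k},[.565,.35,y]))
```

```text
top 2103 119 [181.26890756 215.21008403]
side 3404 342 [220.80409357 311.30994152]
rack (array([ 0.56257241,  0.35539797, -0.22584389]), np.float64(0.35363579385221605))
rack (array([0.56433947, 0.36211192, 1.35617748]), np.float64(0.5149594729397263))
grip ['top'] (array([ 0.56670169,  0.35479356, -0.18563578]), np.float64(0.2510504201680672))
grip ['side'] (array([ 0.56306155,  0.35325039, -0.22244886]), np.float64(0.07492690058479533))
grip ['top', 'side'] (array([ 0.56450575,  0.35329433, -0.2094759 ]), np.float64(0.3432247899159664))
```

Request:
apply_moves --pt "0.2 0.225 0.125 0 0 1" --pt "0.2 0.225 0.125 0 0 1" --pt "0.2 0.225 0.125 0 0 1" --pt "0.2 0.225 0.125 0 0 1" --pt "0.2 0.225 0.125 0 0 1" --jaw 0.55 --squeeze 40

```text
time: 1.72
eef_pos: [0.4028, -0.449, 0.3234]
tcp_rot: [0.838, 0.546, 0.0, 0.002]
contact_force: [-0.8, 1.1, 0.6]
opening: 0.546
finger_force: 0.0
```

Request:
apply_moves --pt "0.1875 0.4375 0 0 0 1" --pt "0.1875 0.4375 0 0 0 1" --pt "0.1875 0.4375 0 0 0 1" --pt "0.1875 0.4375 0 0 0 1" --pt "0.1875 0.4375 0 0 0 1" --pt "0.1875 0.4375 0 0 0 1" --pt "0.1875 0.4375 0 0 0 1"

```text
time: 2.6
eef_pos: [0.5508, -0.0982, 0.3195]
tcp_rot: [0.566, 0.824, -0.0, -0.001]
contact_force: [0.4, -0.3, -0.7]
opening: 0.552
finger_force: 0.0
```

Request:
apply_moves --pt "0.0125 0.4375 -0.05 0 0 1" --pt "0.0125 0.4375 -0.05 0 0 1" --pt "0.0125 0.4375 -0.05 0 0 1" --pt "0.0125 0.4375 -0.05 0 0 1" --pt "0.0125 0.4375 -0.05 0 0 1" --pt "0.0125 0.4375 -0.05 0 0 1" --pt "0.0125 0.4375 -0.05 0 0 1"

```text
time: 3.48
eef_pos: [0.5601, 0.2497, 0.2786]
tcp_rot: [0.208, 0.978, -0.001, -0.001]
contact_force: [-0.1, 0.1, 0.5]
opening: 0.547
finger_force: 0.0
```

```bash
cat >> h.py <<'E'
def yaw_y(): 
    y=R.from_quat(ctrl.get_state()["tcp_rot"]).as_matrix()[:,1]; return np.arctan2(y[1],y[0])
def st():
    s=ctrl.get_state(); print(round(s["time"],2),s["eef_pos"].round(4),"yaw_y",round(yaw_y(),4),"q",s["qpos"].round(2),"F",s["contact_force"].round(1),"op",round(s["opening"],3),round(s["finger_force"],1))
def goto(xyz,yaw=None):
    s=ctrl.get_state(); print("shift",((np.array(xyz)-s["eef_pos"])/.8).round(4),"turn",None if yaw is None else round(np.degrees(yaw-yaw_y())/45,4))
E
python3 - <<'E'
from h import *
st(); goto([.564,.354,.16],1.356)
for c in("top","side"):
    cv2.imwrite(f"pics/{c}1.png",ctrl.read_camera(c)[...,::-1])
T=cv2.imread("pics/top1.png")
m=((T.min(2)>120)*255).astype(np.uint8)
for p in((297,220),(203,360)): print(T[p[1],p[0]])
n,l,s,ce=cv2.connectedComponentsWithStats(m); print([(a[4],b.round()) for a,b in zip(s,ce) if a[4]>1000])
E
```

```text
3.48 [0.5601 0.2497 0.2786] yaw_y 1.1508 q [ 0.25  0.11  1.67 -0.    1.36 -0.9 ] F [-0.1  0.1  0.5] op 0.547 0.0
shift [ 0.0049  0.1303 -0.1483] turn 0.2612
[181 220 236]
[ 75  89 107]
[(np.int32(229245), array([304., 284.])), (np.int32(61891), array([374.,  56.])), (np.int32(3461), array([ 68., 168.])), (np.int32(2729), array([295., 220.])), (np.int32(1649), array([632., 375.])), (np.int32(3155), array([594., 377.])), (np.int32(2803), array([ 34., 424.])), (np.int32(1298), array([600., 458.]))]
```

Request:
apply_moves --pt "0.005 0.13 -0.1 0 0 0.261" --pt "0.005 0.13 -0.1 0 0 0.261" --pt "0.005 0.13 -0.148 0 0 0.261" --pt "0.005 0.13 -0.148 0 0 0.261" --pt "0.005 0.13 -0.148 0 0 0.261"

```text
time: 4.2
eef_pos: [0.5658, 0.3518, 0.1638]
tcp_rot: [0.109, 0.994, 0.0, 0.001]
contact_force: [1.0, -0.2, 0.6]
opening: 0.548
finger_force: 0.0
```

Run:
```python
from h import *
st(); goto([.564,.354,.108],1.356)
a=ctrl.read_camera("top");b=ctrl.read_camera("side")
def crop(I,x,y,w,h): return cv2.resize(I[y-h//2:y+h//2,x-w//2:x+w//2,::-1],(400,300),interpolation=cv2.INTER_CUBIC)
cv2.imwrite("pics/c2.png",np.hstack([crop(a,186,222,120,90),crop(b,225,310,160,120)]))
```

```text
4.2 [0.5658 0.3518 0.1638] yaw_y 1.3519 q [ 0.4   0.31  1.65 -0.    1.18 -0.95] F [ 1.  -0.2  0.6] op 0.548 0.0
shift [-0.0023  0.0028 -0.0698] turn 0.0053
```

View pics/c2.png

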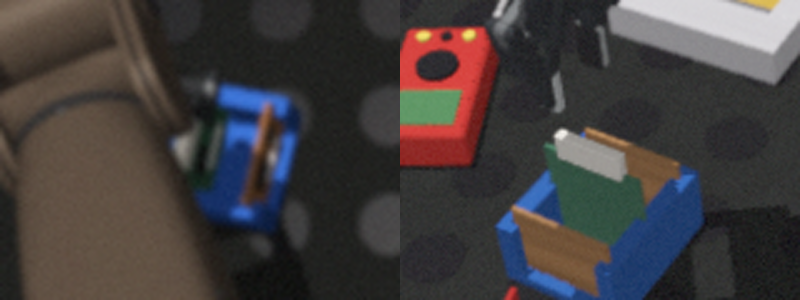

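The side crop shows the open fingers (tips near crop (558,105) and (605,65)) above the grip (crop (590,155)). I'll check that numerically.

Run:
```python
from h import *
s=ctrl.get_state();M=R.from_quat(s["tcp_rot"]).as_matrix();p=s["eef_pos"]
for sg in(-1,1):
    q=proj(p+M@[0,sg*.025,.014],"side")[0]; print((q-[145,250])*2.5+[400,0])
print((proj([.564,.354,.12],"side")[0]-[145,250])*2.5+[400,0])
```

```text
[597.02541575  90.80858957]
[558.91829583 130.55226827]
[585.44602182 142.2684929 ]
```

Request:
apply_moves --pt "-0.002 0.003 -0.035 0 0 0.005" --pt "-0.002 0.003 -0.055 0 0 0.005" --pt "-0.002 0.003 -0.071 0 0 0.005" --pt "-0.002 0.003 -0.071 0 0 0.005" --pt "-0.002 0.003 -0.071 0 0 0.005"

```text
time: 4.92
eef_pos: [0.5632, 0.3558, 0.1059]
tcp_rot: [0.106, 0.994, 0.0, 0.001]
contact_force: [0.8, 0.8, 0.5]
opening: 0.551
finger_force: 0.0
```

Request:
apply_moves --pt "0 0 0 0 0 0" --pt "0 0 0 0 0 0" --pt "0 0 0 0 0 0" --pt "0 0 0 0 0 0" --pt "0 0 0 0 0 0" --jaw 0

```text
time: 5.55
eef_pos: [0.563, 0.3558, 0.1058]
tcp_rot: [0.106, 0.994, 0.0, 0.0]
contact_force: [0.0, 0.2, 3.6]
opening: 0.088
finger_force: 39.3
```

Run:
```python
from h import *
st()
```

```text
5.55 [0.563  0.3558 0.1058] yaw_y 1.3581 q [ 0.41  0.37  1.68  0.    1.08 -0.95] F [0.  0.2 3.6] op 0.088 39.3
```

Request:
apply_moves --pt "0 0 0.008 0 0 0" --pt "0 0 0.02 0 0 0" --pt "0 0 0.035 0 0 0" --pt "0 0 0.05 0 0 0" --pt "0 0 0.07 0 0 0" --pt "0 0 0.09 0 0 0" --pt "0 0 0.11 0 0 0" --pt "0 0 0.13 0 0 0" --pt "0 0 0.15 0 0 0" --pt "0 0 0.16 0 0 0" --pt "0 0 0.16 0 0 0"

```text
time: 6.92
eef_pos: [0.5629, 0.3557, 0.2339]
tcp_rot: [0.106, 0.994, 0.0, 0.001]
contact_force: [0.7, 0.6, -0.7]
opening: 0.094
finger_force: 39.0
```

Run:
```python
from h import *
st()
b=ctrl.read_camera("side");cv2.imwrite("pics/side3.png",b[100:420,60:460,::-1].repeat(2,0).repeat(2,1)[:600])
goto([.5662,.0403,.233],-.193+np.pi/2)
M=b.astype(int)
h=cv2.cvtColor(b,cv2.COLOR_RGB2HSV); g=cv2.inRange(h,(60,60,30),(95,255,200)); 
n,l,s,ce=cv2.connectedComponentsWithStats(g); print([(a,c.round(1)) for a,c in zip(s,ce) if a[4]>200])
```

```text
6.92 [0.5629 0.3557 0.2339] yaw_y 1.3581 q [ 0.41  0.26  1.59 -0.    1.3  -0.95] F [ 0.7  0.6 -0.7] op 0.094 39.0
shift [ 4.600e-03 -3.941e-01  1.000e-04] turn 0.025
[(array([     0,      0,    640,    480, 305015], dtype=int32), array([320.2, 239.1])), (array([ 192,  257,   48,   50, 1274], dtype=int32), array([215.9, 283.8])), (array([142, 287,  26,  12, 280], dtype=int32), array([154.8, 292.6])), (array([344, 289,  21,  18, 290], dtype=int32), array([353.8, 297.7])), (array([106, 305,  15,  35, 252], dtype=int32), array([113.1, 321.7]))]
```

View pics/side3.png

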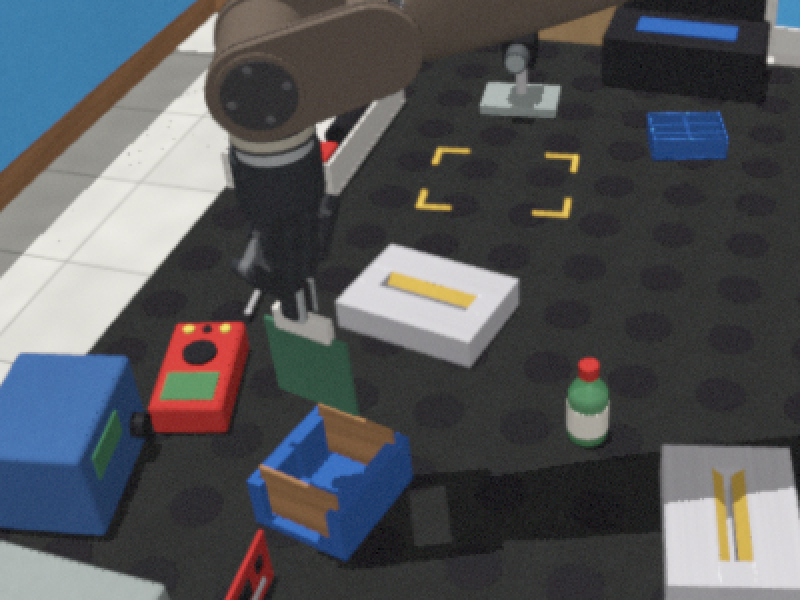

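The side view shows the board hanging upright in the gripper with its lower corners at about (200,291) and (238,306), and both brown cards still in the rack. I'll move it over stand A in stages.

Request:
apply_moves --pt "0.001 -0.03 0 0 0 0.005" --pt "0.002 -0.08 0 0 0 0.01" --pt "0.003 -0.13 0 0 0 0.015" --pt "0.004 -0.18 0 0 0 0.02" --pt "0.0045 -0.23 0 0 0 0.025" --pt "0.0045 -0.28 0 0 0 0.025" --pt "0.0045 -0.33 0 0 0 0.025" --pt "0.0045 -0.37 0 0 0 0.025" --pt "0.0045 -0.39 0 0 0 0.025" --pt "0.0045 -0.394 0 0 0 0.025" --pt "0.0045 -0.394 0 0 0 0.025"

```text
time: 8.35
eef_pos: [0.5661, 0.0411, 0.2327]
tcp_rot: [0.096, 0.995, 0.0, -0.0]
contact_force: [0.2, 0.6, -1.2]
opening: 0.094
finger_force: 39.1
```

Run:
```python
from h import *
st()
b=ctrl.read_camera("side");a=ctrl.read_camera("top")
S=b.copy()
h=cv2.cvtColor(b,cv2.COLOR_RGB2HSV); g=cv2.inRange(h,(60,60,30),(95,255,200)); 
n,l,s,ce=cv2.connectedComponentsWithStats(g); 
print([(x,c.round(1)) for x,c in zip(s[1:],ce[1:]) if x[4]>400])
e=ctrl.get_state()["eef_pos"]
for x in(-.045,.045): print(proj(place(np.array([[x,0,e[2]-.0958],[x,0,e[2]-.012]]),e[0],e[1],yaw_y()-np.pi/2),"side").round(1).tolist())
i=1+s[1:,4].argmax()
print(fit(box(.09,.004,e[2]-.0958,e[2]-.012),{"side":(l==i).astype(np.uint8)},[e[0],e[1],yaw_y()-np.pi/2]))
def crop(I,x,y,w,h): return cv2.resize(I[y-h//2:y+h//2,x-w//2:x+w//2,::-1],(400,300),interpolation=cv2.INTER_CUBIC)
cv2.imwrite("pics/c3.png",np.hstack([crop(a,296,220,120,90),crop(b,272,230,160,120)]))
```

```text
8.35 [0.5661 0.0411 0.2327] yaw_y 1.3782 q [-0.11  0.04  1.83  0.    1.27 -1.48] F [ 0.2  0.6 -1.2] op 0.094 39.1
[(array([ 249,  173,   39,   42, 1091], dtype=int32), array([268.9, 194.8]))]
[[286.9, 214.6], [285.0, 183.2]]
[[253.0, 205.6], [250.0, 174.6]]
(array([ 0.56652906,  0.04128024, -0.18776095]), np.float64(0.09142988084326306))
```

View pics/c3.png

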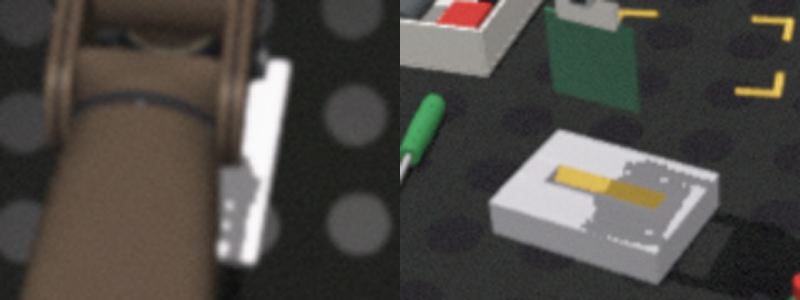

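The board hangs in line over stand A's groove (side crop: board (595,60), groove (610,185)). Lowering.

Request:
apply_moves --pt "0 -0.001 -0.03 0 0 0" --pt "0 -0.001 -0.06 0 0 0" --pt "0 -0.001 -0.085 0 0 0" --pt "0 -0.001 -0.1 0 0 0" --pt "0 -0.001 -0.11 0 0 0" --pt "0 -0.001 -0.12 0 0 0" --pt "0 -0.001 -0.127 0 0 0" --pt "0 -0.001 -0.134 0 0 0" --pt "0 -0.001 -0.134 0 0 0"

```text
time: 9.57
eef_pos: [0.5659, 0.0396, 0.1254]
tcp_rot: [0.096, 0.995, 0.0, -0.0]
contact_force: [0.4, 0.2, -1.5]
opening: 0.094
finger_force: 39.0
```

Request:
apply_moves --pt "0 0 -0.006 0 0 0" --pt "0 0 -0.012 0 0 0" --pt "0 0 -0.018 0 0 0" --pt "0 0 -0.023 0 0 0" --pt "0 0 -0.026 0 0 0" --pt "0 0 -0.028 0 0 0" --pt "0 0 -0.028 0 0 0"

```text
time: 10.45
eef_pos: [0.5661, 0.0396, 0.1032]
tcp_rot: [0.096, 0.995, 0.0, -0.0]
contact_force: [0.3, 0.8, -0.6]
opening: 0.095
finger_force: 39.1
```

Run:
```python
from h import *
st()
b=ctrl.read_camera("side");a=ctrl.read_camera("top")
ms=blob(b.min(2)>110,(262,262)); print(fit(box(.18,.13,0,.038),{"side":ms},[.566,.04,-.19]))
def crop(I,x,y,w,h): return cv2.resize(I[y-h//2:y+h//2,x-w//2:x+w//2,::-1],(600,450),interpolation=cv2.INTER_CUBIC)
cv2.imwrite("pics/c4.png",crop(b,272,230,120,90))
```

```text
10.45 [0.5661 0.0396 0.1032] yaw_y 1.3778 q [-0.11  0.18  1.93  0.    1.03 -1.49] F [ 0.3  0.8 -0.6] op 0.095 39.1
(array([ 0.56558414,  0.04144485, -0.18032842]), np.float64(0.32131818181818184))
```

View pics/c4.png

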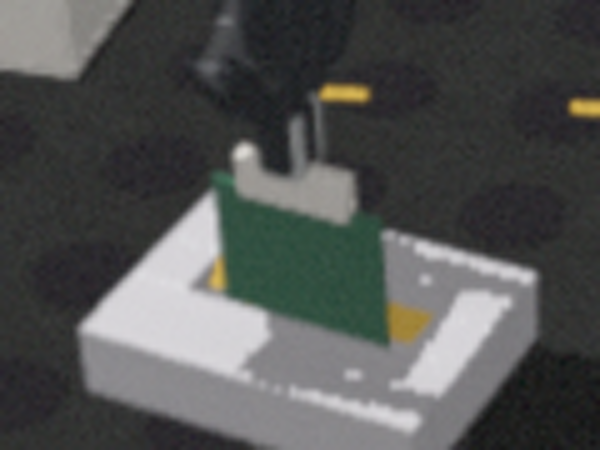

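The crop shows the board inside the groove with its lower edge hidden by the near lip (crop (310,320)). I'll lower it the last 1–2 mm and release.

Request:
apply_moves --pt "0 0 -0.001 0 0 0" --pt "0 0 -0.002 0 0 0" --pt "0 0 -0.0025 0 0 0" --pt "0 0 -0.0025 0 0 0"

```text
time: 11.05
eef_pos: [0.5665, 0.0396, 0.1018]
tcp_rot: [0.096, 0.995, -0.0, 0.0]
contact_force: [-1.0, 0.6, -0.2]
opening: 0.091
finger_force: 39.4
```

Request:
apply_moves --pt "0 0 0 0 0 0" --pt "0 0 0 0 0 0" --pt "0 0 0 0 0 0" --pt "0 0 0 0 0 0" --jaw 0.35

```text
time: 11.55
eef_pos: [0.5662, 0.0395, 0.1014]
tcp_rot: [0.096, 0.995, -0.0, -0.0]
contact_force: [0.6, -0.2, 0.2]
opening: 0.348
finger_force: 0.0
```

Run:
```python
from h import *
st()
```

```text
11.55 [0.5662 0.0395 0.1014] yaw_y 1.3777 q [-0.11  0.18  1.93 -0.    1.03 -1.49] F [ 0.6 -0.2  0.2] op 0.348 0.0
```

Request:
apply_moves --pt "0 0 0.01 0 0 0" --pt "0 0 0.03 0 0 0" --pt "0 0 0.07 0 0 0" --pt "0 0 0.12 0 0 0" --pt "0 0 0.18 0 0 0" --pt "0 0 0.2 0 0 0" --pt "0 0 0.2 0 0 0"

```text
time: 12.42
eef_pos: [0.5668, 0.0396, 0.2633]
tcp_rot: [0.096, 0.995, -0.0, 0.002]
contact_force: [0.4, -0.7, -0.6]
opening: 0.349
finger_force: 0.0
```

Request:
apply_moves --pt "0.02 0.08 0 0 0 -0.2" --pt "0.029 0.15 0 0 0 -0.45" --pt "0.029 0.17 0 0 0 -0.7" --pt "0.029 0.17 0 0 0 -1" --pt "0.029 0.17 0 0 0 -1" --pt "0.029 0.17 0 0 0 -1" --jaw 1

```text
time: 13.18
eef_pos: [0.5883, 0.1756, 0.2586]
tcp_rot: [0.469, 0.883, -0.001, -0.002]
contact_force: [0.3, -0.3, -0.9]
opening: 1.004
finger_force: 0.0
```

Request:
apply_moves --pt "0 0 0 0 0 -0.2" --pt "0 0 0 0 0 -0.45" --pt "0 0 0 0 0 -0.7" --pt "0 0 0 0 0 -1" --pt "0 0 0 0 0 -1" --pt "0 0 0 0 0 -1"

```text
time: 13.92
eef_pos: [0.5889, 0.1754, 0.26]
tcp_rot: [0.771, 0.636, -0.001, -0.001]
contact_force: [0.3, 0.7, -0.5]
opening: 1.002
finger_force: 0.0
```

Run:
```python
from h import *
st(); print(ctrl.nose_length)
b=ctrl.read_camera("side");a=ctrl.read_camera("top")
cv2.imwrite("pics/a5.png",a[...,::-1]);cv2.imwrite("pics/b5.png",b[...,::-1])
def crop(I,x,y,w,h): return cv2.resize(I[y-h//2:y+h//2,x-w//2:x+w//2,::-1],(400,300),interpolation=cv2.INTER_CUBIC)
cv2.imwrite("pics/c5.png",np.hstack([crop(a,296,220,120,90),crop(b,272,230,160,120)]))
mt=blob((a.min(2)>110)|((a[...,1]>a[...,2]+20)&(a.max(2)>50)),(285,215))
print(mt.sum(),fit(box(.18,.13,0,.038),{"top":mt},[.566,.04,-.19]))
goto([.592,.172,.12],-.193)
```

```text
13.93 [0.5889 0.1754 0.26  ] yaw_y -0.1915 q [0.12 0.13 1.69 0.   1.33 0.32] F [ 0.3  0.7 -0.5] op 1.002 0.0
0.019
2928 (array([ 0.56705404,  0.04099781, -0.18929849]), np.float64(0.04262721994535519))
shift [ 0.0037 -0.0043 -0.1756] turn -0.0019
```

View pics/c5.png

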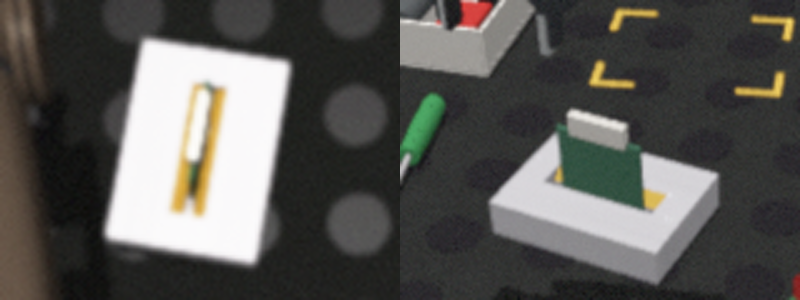

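The board stands upright in stand A's groove: top crop (200,125), side crop (600,160). The stand fits at (0.567, 0.041, -0.19 rad). Next I'll tilt the gripper away from the board by 10° and go down behind the +y face.

Request:
apply_moves --pt "0.004 -0.004 -0.05 -0.1 0.02 0" --pt "0.004 -0.004 -0.1 -0.218 0.042 0" --pt "0.004 -0.004 -0.16 -0.218 0.042 0" --pt "0.004 -0.004 -0.21 -0.218 0.042 0" --pt "0.004 -0.004 -0.25 -0.218 0.042 0" --pt "0.004 -0.004 -0.275 -0.218 0.042 0" --pt "0.004 -0.004 -0.29 -0.218 0.042 0" --pt "0.004 -0.004 -0.29 -0.218 0.042 0" --pt "0.004 -0.004 -0.29 -0.218 0.042 0"

```text
time: 15.15
eef_pos: [0.5937, 0.1726, 0.0309]
tcp_rot: [0.769, 0.633, -0.066, 0.056]
contact_force: [-0.1, -0.1, 1.0]
opening: 1.0
finger_force: 0.0
```

```bash
cat >> h.py <<'E'
def Tm(x,y,a): c,s=np.cos(a),np.sin(a); return np.array([[c,-s,x],[s,c,y],[0,0,1.]])
def push(P0,P1,off,n,pre=0):
    "rows for tool keeping stand-frame offset while the stand goes P0->P1 by one screw"
    from scipy.linalg import expm,logm
    s=ctrl.get_state(); A,B=Tm(*P0),Tm(*P1); L=np.real(logm(np.linalg.inv(A)@B)); y0=yaw_y()
    for t in np.linspace(0,1,n+1):
        M=A@expm(L*t); q=M@np.r_[off,1]; a=np.arctan2(M[1,0],M[0,0])
        print([round(v,4) for v in((q[0]-s["eef_pos"][0])/.8,(q[1]-s["eef_pos"][1])/.8)],round(np.degrees(a-y0)/45,4))
E
python3 - <<'E'
from h import *
st(); print(R.from_quat(ctrl.get_state()["tcp_rot"]).as_matrix().round(3))
push([.567,.041,-.190],[.5627,-.2737+.02,.12],[0,.079],18)
E
```

```text
15.15 [0.5937 0.1726 0.0309] yaw_y -0.1928 q [ 0.19  0.43  1.78 -0.19  1.01  0.49] F [-0.1 -0.1  1. ] op 1.0 0.0
[[ 0.189  0.981 -0.03 ]
 [ 0.967 -0.192 -0.17 ]
 [-0.173  0.003 -0.985]]
[np.float64(-0.0148), np.float64(-0.0675)] 0.0036
[np.float64(-0.0198), np.float64(-0.0875)] 0.0255
[np.float64(-0.0244), np.float64(-0.1076)] 0.0475
[np.float64(-0.0286), np.float64(-0.1277)] 0.0694
[np.float64(-0.0326), np.float64(-0.1479)] 0.0913
[np.float64(-0.0362), np.float64(-0.1682)] 0.1132
[np.float64(-0.0394), np.float64(-0.1885)] 0.1352
[np.float64(-0.0423), np.float64(-0.2089)] 0.1571
[np.float64(-0.0448), np.float64(-0.2293)] 0.179
[np.float64(-0.047), np.float64(-0.2498)] 0.201
[np.float64(-0.0488), np.float64(-0.2703)] 0.2229
[np.float64(-0.0503), np.float64(-0.2908)] 0.2448
[np.float64(-0.0514), np.float64(-0.3114)] 0.2667
[np.float64(-0.0521), np.float64(-0.332)] 0.2887
[np.float64(-0.0525), np.float64(-0.3525)] 0.3106
[np.float64(-0.0526), np.float64(-0.3731)] 0.3325
[np.float64(-0.0523), np.float64(-0.3937)] 0.3545
[np.float64(-0.0516), np.float64(-0.4143)] 0.3764
[np.float64(-0.0506), np.float64(-0.4348)] 0.3983
```

Request:
apply_moves --pt "-0.004 -0.02 0 0 0 0.002" --pt "-0.008 -0.04 0 0 0 0.004" --pt "-0.011 -0.055 0 0 0 0.004" --pt "-0.014 -0.065 0 0 0 0.004" --pt "-0.0165 -0.075 0 0 0 0.01" --pt "-0.018 -0.082 0 0 0 0.018" --pt "-0.02 -0.088 0 0 0 0.026" --pt "-0.02 -0.088 0 0 0 0.026"

```text
time: 16.15
eef_pos: [0.5765, 0.1019, 0.0294]
tcp_rot: [0.763, 0.641, -0.067, 0.056]
contact_force: [-0.5, 0.4, -0.5]
opening: 1.001
finger_force: 0.0
```

Run:
```python
from h import *
st()
a=ctrl.read_camera("top")
mt=blob((a.min(2)>110)|((a[...,1]>a[...,2]+20)&(a.max(2)>50)),(300,190)); print(mt.sum(),fit(box(.18,.13,0,.038),{"top":mt},[.566,.04,-.19]))
```

```text
16.15 [0.5765 0.1019 0.0294] yaw_y -0.1728 q [ 0.08  0.36  1.88 -0.21  0.96  0.37] F [-0.5  0.4 -0.5] op 1.001 0.0
2811 (array([ 0.56649326,  0.03804106, -0.17831057]), np.float64(0.03390697260761295))
```

Run:
```python
from h import *
b=ctrl.read_camera("side");a=ctrl.read_camera("top")
def crop(I,x,y,w,h): return cv2.resize(I[y-h//2:y+h//2,x-w//2:x+w//2,::-1],(400,300),interpolation=cv2.INTER_CUBIC)
cv2.imwrite("pics/c6.png",np.hstack([crop(a,290,220,120,90),crop(b,272,250,160,120)]))
```

```text
(no output)
```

View pics/c6.png

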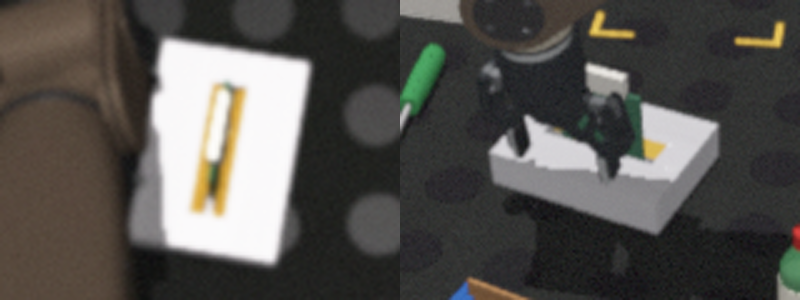

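Run:
```python
from h import *
s=ctrl.get_state();M=R.from_quat(s["tcp_rot"]).as_matrix();p=s["eef_pos"]
for z in(-.01,.006,.019):
  print(z,[((proj(p+M@[0,sg*.05,z],"side")[0]-[192,190])*2.5+[400,0]).round().tolist() for sg in(-1,1)],(p+M@[0,.05,z]).round(3))
print(((proj(place(np.array([[0,.065,.038],[0,.065,0]]),.5665,.038,-.178),"side")-[192,190])*2.5+[400,0]).round())
```

```text
-0.01 [[616.0, 186.0], [523.0, 159.0]] [0.626 0.095 0.039]
0.006 [[618.0, 198.0], [526.0, 170.0]] [0.626 0.093 0.024]
0.019 [[620.0, 207.0], [528.0, 179.0]] [0.625 0.09  0.011]
[[568. 172.]
 [572. 203.]]
```

The picture shows the open fingertips at crop (520,153) and (612,180). That is just over the stand's top near edge, not in front of its face, because open fingers sit farther back than assumed. Nothing has been touched. I'll back off, then lower with force checks.

Request:
apply_moves --pt "0.003 0.02 0.002 0 0 0" --pt "0.007 0.04 0.002 0 0 0" --pt "0.01 0.055 0 0 0 0" --pt "0.01 0.055 -0.004 0 0 0" --pt "0.01 0.055 -0.009 0 0 0" --pt "0.01 0.055 -0.013 0 0 0" --pt "0.01 0.055 -0.013 0 0 0"

```text
time: 17.18
eef_pos: [0.5842, 0.1455, 0.0184]
tcp_rot: [0.763, 0.641, -0.067, 0.056]
contact_force: [-0.2, -0.6, -0.7]
opening: 0.997
finger_force: 0.0
```

Request:
apply_moves --pt "0 0 -0.003 0 0 0" --pt "0 0 -0.006 0 0 0" --pt "0 0 -0.006 0 0 0"

```text
time: 17.55
eef_pos: [0.5844, 0.1459, 0.014]
tcp_rot: [0.763, 0.641, -0.067, 0.056]
contact_force: [0.7, -1.0, 0.4]
opening: 0.998
finger_force: 0.0
```

Run:
```python
from h import *
st()
b=ctrl.read_camera("side");a=ctrl.read_camera("top")
cv2.imwrite("pics/b7.png",b[...,::-1])
s=ctrl.get_state();M=R.from_quat(s["tcp_rot"]).as_matrix();p=s["eef_pos"]
mt=blob((a.min(2)>110)|((a[...,1]>a[...,2]+20)&(a.max(2)>50)),(300,190)); print(mt.sum(),fit(box(.18,.13,0,.038),{"top":mt},[.566,.04,-.19]))
for z in(-.01,.006,.019):
  print(z,[proj(p+M@[0,sg*.05,z],"side")[0].round().tolist() for sg in(-1,1)],(p+M@[0,.05,z]).round(3))
```

```text
17.55 [0.5844 0.1459 0.014 ] yaw_y -0.1726 q [ 0.15  0.42  1.83 -0.2   0.96  0.44] F [ 0.7 -1.   0.4] op 0.998 0.0
2928 (array([ 0.56640423,  0.04068226, -0.19621125]), np.float64(0.04234972677595628))
-0.01 [[269.0, 281.0], [232.0, 270.0]] [0.634 0.139 0.024]
0.006 [[271.0, 286.0], [233.0, 274.0]] [0.634 0.136 0.008]
0.019 [[271.0, 289.0], [234.0, 278.0]] [ 0.633  0.134 -0.004]
```

Request:
apply_moves --pt "0 0 -0.003 0 0 -0.02" --pt "0 0 -0.006 0 0 -0.026" --pt "0 0 -0.006 0 0 -0.026"

```text
time: 18.02
eef_pos: [0.5843, 0.146, 0.009]
tcp_rot: [0.769, 0.633, -0.067, 0.055]
contact_force: [-0.5, 0.4, 0.8]
opening: 0.998
finger_force: 0.0
```

Run:
```python
from h import *
st(); push([.5665,.0405,-.193],[.5627,-.2737+.03,.115],[0,.079],18)
```

```text
18.02 [0.5843 0.146  0.009 ] yaw_y -0.1931 q [ 0.15  0.43  1.83 -0.2   0.96  0.46] F [-0.5  0.4  0.8] op 0.998 0.0
[np.float64(-0.0034), np.float64(-0.0349)] 0.0001
[np.float64(-0.0082), np.float64(-0.0542)] 0.0219
[np.float64(-0.0126), np.float64(-0.0735)] 0.0437
[np.float64(-0.0168), np.float64(-0.0929)] 0.0655
[np.float64(-0.0206), np.float64(-0.1124)] 0.0872
[np.float64(-0.024), np.float64(-0.1319)] 0.109
[np.float64(-0.0272), np.float64(-0.1515)] 0.1308
[np.float64(-0.0299), np.float64(-0.1712)] 0.1526
[np.float64(-0.0324), np.float64(-0.1909)] 0.1744
[np.float64(-0.0345), np.float64(-0.2106)] 0.1962
[np.float64(-0.0363), np.float64(-0.2304)] 0.218
[np.float64(-0.0378), np.float64(-0.2501)] 0.2398
[np.float64(-0.0389), np.float64(-0.27)] 0.2615
[np.float64(-0.0396), np.float64(-0.2898)] 0.2833
[np.float64(-0.0401), np.float64(-0.3096)] 0.3051
[np.float64(-0.0402), np.float64(-0.3295)] 0.3269
[np.float64(-0.0399), np.float64(-0.3493)] 0.3487
[np.float64(-0.0393), np.float64(-0.3692)] 0.3705
[np.float64(-0.0384), np.float64(-0.389)] 0.3923
```

Request:
apply_moves --pt "-0.001 -0.01 0 0 0 0" --pt "-0.002 -0.02 0 0 0 0" --pt "-0.0034 -0.03 0 0 0 0" --pt "-0.004 -0.037 0 0 0 0" --pt "-0.0055 -0.044 0 0 0 0.01" --pt "-0.008 -0.054 0 0 0 0.022" --pt "-0.0105 -0.064 0 0 0 0.033" --pt "-0.0105 -0.064 0 0 0 0.033"

```text
time: 19.02
eef_pos: [0.576, 0.094, 0.0096]
tcp_rot: [0.761, 0.643, -0.067, 0.057]
contact_force: [0.0, 0.2, -0.5]
opening: 1.003
finger_force: 0.2
```

```bash
cat >> h.py <<'E'
def stand(p0,seed):
    a=ctrl.read_camera("top"); m=blob((a.min(2)>110)|((a[...,1]>a[...,2]+20)&(a.max(2)>50)),seed)
    p,f=fit(box(.18,.13,0,.038),{"top":m},p0); e=ctrl.get_state()["eef_pos"]
    print("stand",p.round(4),round(f,3),m.sum(),"off",(np.linalg.inv(Tm(*p))@[e[0],e[1],1])[:2].round(4)); return p
E
python3 - <<'E'
from h import *
st(); stand([.566,.03,-.18],(305,190))
E
```

```text
19.02 [0.576  0.094  0.0096] yaw_y -0.1669 q [ 0.06  0.39  1.89 -0.21  0.92  0.37] F [ 0.   0.2 -0.5] op 1.003 0.2
stand [ 0.5644  0.0222 -0.1519] 0.034 2846 off [0.0006 0.0728]
```

Run:
```python
from h import *
push([.5639,.0220,-.167],[.5627,-.2737+.02,.115],[0,.073],19)
```

```text
[np.float64(-0.0), np.float64(-0.0001)] -0.0001
[np.float64(-0.0038), np.float64(-0.018)] 0.0188
[np.float64(-0.0074), np.float64(-0.0358)] 0.0377
[np.float64(-0.0107), np.float64(-0.0537)] 0.0566
[np.float64(-0.0138), np.float64(-0.0717)] 0.0755
[np.float64(-0.0165), np.float64(-0.0897)] 0.0944
[np.float64(-0.0191), np.float64(-0.1078)] 0.1133
[np.float64(-0.0213), np.float64(-0.1258)] 0.1322
[np.float64(-0.0233), np.float64(-0.1439)] 0.1511
[np.float64(-0.025), np.float64(-0.1621)] 0.17
[np.float64(-0.0264), np.float64(-0.1802)] 0.1889
[np.float64(-0.0276), np.float64(-0.1984)] 0.2078
[np.float64(-0.0285), np.float64(-0.2166)] 0.2267
[np.float64(-0.0291), np.float64(-0.2348)] 0.2456
[np.float64(-0.0294), np.float64(-0.2531)] 0.2645
[np.float64(-0.0295), np.float64(-0.2713)] 0.2834
[np.float64(-0.0293), np.float64(-0.2895)] 0.3023
[np.float64(-0.0289), np.float64(-0.3077)] 0.3212
[np.float64(-0.0281), np.float64(-0.3259)] 0.3401
[np.float64(-0.0271), np.float64(-0.3441)] 0.359
```

Request:
apply_moves --pt "-0.001 -0.005 0 0 0 0.005" --pt "-0.003 -0.0135 0 0 0 0.014" --pt "-0.0047 -0.0225 0 0 0 0.0236" --pt "-0.0065 -0.0315 0 0 0 0.033" --pt "-0.0082 -0.0403 0 0 0 0.0424" --pt "-0.0099 -0.0492 0 0 0 0.0519" --pt "-0.0115 -0.0582 0 0 0 0.0613" --pt "-0.013 -0.0672 0 0 0 0.0708" --pt "-0.0145 -0.0762 0 0 0 0.0802" --pt "-0.0158 -0.0852 0 0 0 0.0897" --pt "-0.0172 -0.0942 0 0 0 0.0991" --pt "-0.0184 -0.1033 0 0 0 0.1086" --pt "-0.0197 -0.1123 0 0 0 0.118" --pt "-0.0208 -0.1213 0 0 0 0.1275" --pt "-0.0218 -0.1303 0 0 0 0.1369" --pt "-0.0228 -0.1394 0 0 0 0.1464" --pt "-0.0237 -0.1484 0 0 0 0.1558" --pt "-0.0246 -0.1575 0 0 0 0.1653" --pt "-0.0253 -0.166 0 0 0 0.174" --pt "-0.0253 -0.166 0 0 0 0.174"

```text
time: 21.58
eef_pos: [0.5558, -0.0391, 0.0094]
tcp_rot: [0.715, 0.694, -0.063, 0.061]
contact_force: [-0.3, 0.8, 0.7]
opening: 0.998
finger_force: 0.4
```

Run:
```python
from h import *
st(); stand([.557,-.11,-.03],tuple(proj([.6,-.13,.038],"top")[0].astype(int)))
e=ctrl.get_state()["eef_pos"];y=yaw_y();o=Tm(e[0],e[1],y)@[0,-.073,1]; print(o)
push([o[0],o[1],y],[.5627,-.2737+.02,.115],[0,.073],18)
```

```text
21.57 [ 0.5558 -0.0391  0.0094] yaw_y -0.0302 q [-0.17  0.31  1.99 -0.24  0.83  0.02] F [-0.3  0.8  0.7] op 0.998 0.4
stand [ 0.5535 -0.1168 -0.0925] 0.093 2902 off [-0.0049  0.0777]
[ 0.55362112 -0.1119424   1.        ]
[np.float64(0.0), np.float64(0.0)] 0.0
[np.float64(-0.0008), np.float64(-0.0099)] 0.0103
[np.float64(-0.0015), np.float64(-0.0197)] 0.0205
[np.float64(-0.0021), np.float64(-0.0296)] 0.0308
[np.float64(-0.0026), np.float64(-0.0394)] 0.041
[np.float64(-0.0031), np.float64(-0.0493)] 0.0513
[np.float64(-0.0035), np.float64(-0.0592)] 0.0616
[np.float64(-0.0038), np.float64(-0.0691)] 0.0718
[np.float64(-0.004), np.float64(-0.079)] 0.0821
[np.float64(-0.0042), np.float64(-0.0888)] 0.0923
[np.float64(-0.0042), np.float64(-0.0987)] 0.1026
[np.float64(-0.0042), np.float64(-0.1086)] 0.1129
[np.float64(-0.0041), np.float64(-0.1185)] 0.1231
[np.float64(-0.0039), np.float64(-0.1284)] 0.1334
[np.float64(-0.0037), np.float64(-0.1383)] 0.1436
[np.float64(-0.0033), np.float64(-0.1481)] 0.1539
[np.float64(-0.0029), np.float64(-0.158)] 0.1642
[np.float64(-0.0024), np.float64(-0.1679)] 0.1744
[np.float64(-0.0019), np.float64(-0.1778)] 0.1847
```

```bash
cat >> h.py <<'E'
def stand(p0,seed=None,thr=110,save=None):
    a=ctrl.read_camera("top"); w=a.min(2)>thr
    roi=cv2.dilate((hullmask(place(box(.18,.13,0,.038),*p0),"top")>0).astype(np.uint8),np.ones((15,15)))
    if save: cv2.imwrite(save,a[...,::-1])
    m=(w&(roi>0)).astype(np.uint8); n,l,s,_=cv2.connectedComponentsWithStats(m); m=(l==1+s[1:,4].argmax())
    hu=cv2.convexHull(np.argwhere(m)[:,::-1].astype(np.int32)); o=np.zeros((480,640),np.uint8); cv2.fillConvexPoly(o,hu,1)
    p,f=fit(box(.18,.13,0,.038),{"top":o},p0); e=ctrl.get_state()["eef_pos"]
    print("stand",p.round(4),round(f,3),m.sum(),o.sum(),"off",(np.linalg.inv(Tm(*p))@[e[0],e[1],1])[:2].round(4)); return p
E
python3 - <<'E'
from h import *
stand([.5536,-.112,-.05],save="pics/a8.png"); stand([.5536,-.112,-.05],thr=80)
E
```

```text
stand [ 0.5534 -0.1142 -0.0399] 0.039 2478 2835 off [-0.0007  0.0754]
stand [ 0.5524 -0.1179 -0.0633] 0.116 2712 3160 off [-0.0016  0.0793]
```

Request:
apply_moves --pt "-0.0004 -0.005 0 0 0 0.005" --pt "-0.001 -0.0125 0 0 0 0.013" --pt "-0.0016 -0.022 0 0 0 0.023" --pt "-0.0022 -0.032 0 0 0 0.033" --pt "-0.0028 -0.042 0 0 0 0.0435" --pt "-0.0032 -0.052 0 0 0 0.054" --pt "-0.0035 -0.062 0 0 0 0.0645" --pt "-0.0038 -0.072 0 0 0 0.075" --pt "-0.004 -0.082 0 0 0 0.085" --pt "-0.0042 -0.092 0 0 0 0.0955" --pt "-0.0042 -0.102 0 0 0 0.106" --pt "-0.0042 -0.112 0 0 0 0.1165" --pt "-0.004 -0.122 0 0 0 0.127" --pt "-0.0038 -0.132 0 0 0 0.137" --pt "-0.0036 -0.142 0 0 0 0.147" --pt "-0.0032 -0.152 0 0 0 0.1575" --pt "-0.0028 -0.162 0 0 0 0.168" --pt "-0.0022 -0.171 0 0 0 0.177" --pt "-0.002 -0.177 0 0 0 0.184" --pt "-0.002 -0.177 0 0 0 0.184"

```text
time: 24.22
eef_pos: [0.5546, -0.1805, 0.0097]
tcp_rot: [0.663, 0.743, -0.058, 0.066]
contact_force: [0.1, 0.4, 0.4]
opening: 1.003
finger_force: 0.1
```

Run:
```python
from h import *
st(); stand([.5627,-.254,.115],save="pics/a9.png")
```

```text
24.23 [ 0.5546 -0.1805  0.0097] yaw_y 0.1144 q [-0.42  0.32  1.97 -0.22  0.77 -0.38] F [0.1 0.4 0.4] op 1.003 0.1
stand [ 0.5607 -0.2572  0.0969] 0.212 2051 2453 off [0.0014 0.077 ]
```

Request:
apply_moves --pt "-0.001 0.01 0 0 0 0" --pt "-0.005 0.04 0 0 0 0" --pt "-0.01 0.09 0 0 0 0" --pt "-0.02 0.16 0 0 0 0" --pt "-0.02 0.22 0 0 0 0" --pt "-0.02 0.22 0 0 0 0"

```text
time: 25.02
eef_pos: [0.5382, -0.0006, 0.0096]
tcp_rot: [0.661, 0.745, -0.058, 0.066]
contact_force: [0.7, -0.4, 0.3]
opening: 1.001
finger_force: 0.0
```

Run:
```python
from h import *
st(); p=stand([.5627,-.254,.115],save="pics/a10.png")
b=ctrl.read_camera("side"); cv2.imwrite("pics/b10.png",b[...,::-1])
```

```text
25.02 [ 0.5382 -0.0006  0.0096] yaw_y 0.1196 q [-0.11  0.27  2.05 -0.24  0.8  -0.06] F [ 0.7 -0.4  0.3] op 1.001 0.0
stand [ 0.5631 -0.2535  0.1148] 0.041 2717 3016 off [0.0043 0.2526]
```

Run:
```python
from h import *
push([.5631,-.2535,.1148],[.5631,-.2535,.1148],[0,.078],1); push([.5631,-.2535,.1148],[.5627,-.2742,.1242],[0,.073],6)
```

```text
[np.float64(0.0194), np.float64(-0.2161)] -0.0017
[np.float64(0.0194), np.float64(-0.2161)] -0.0017
[np.float64(0.0202), np.float64(-0.2223)] -0.0017
[np.float64(0.0199), np.float64(-0.2266)] 0.0003
[np.float64(0.0197), np.float64(-0.231)] 0.0023
[np.float64(0.0194), np.float64(-0.2353)] 0.0043
[np.float64(0.0192), np.float64(-0.2396)] 0.0063
[np.float64(0.019), np.float64(-0.244)] 0.0083
[np.float64(0.0188), np.float64(-0.2483)] 0.0103
```

Request:
apply_moves --pt "0.005 -0.06 0 0 0 -0.001" --pt "0.01 -0.12 0 0 0 -0.001" --pt "0.016 -0.17 0 0 0 -0.002" --pt "0.019 -0.2 0 0 0 -0.002" --pt "0.0194 -0.21 0 0 0 -0.002" --pt "0.02 -0.2165 0 0 0 -0.002" --pt "0.0202 -0.2215 0 0 0 -0.002" --pt "0.02 -0.2265 0 0 0 0" --pt "0.0197 -0.231 0 0 0 0.0025" --pt "0.0194 -0.2353 0 0 0 0.0045" --pt "0.0192 -0.2396 0 0 0 0.0065" --pt "0.019 -0.244 0 0 0 0.0085" --pt "0.0188 -0.2475 0 0 0 0.01" --pt "0.0188 -0.248 0 0 0 0.0105" --pt "0.0188 -0.248 0 0 0 0.0105"

```text
time: 27.0
eef_pos: [0.5533, -0.2022, 0.0094]
tcp_rot: [0.66, 0.746, -0.058, 0.065]
contact_force: [-0.2, 1.8, -0.5]
opening: 1.001
finger_force: 1.0
```

Run:
```python
from h import *
st()
```

```text
27.0 [ 0.5533 -0.2022  0.0094] yaw_y 0.1223 q [-0.46  0.33  1.96 -0.21  0.76 -0.43] F [-0.2  1.8 -0.5] op 1.001 1.0
```

Request:
apply_moves --pt "-0.001 0.01 0 0 0 0" --pt "-0.005 0.04 0 0 0 0" --pt "-0.01 0.09 0 0 0 0" --pt "-0.02 0.16 0 0 0 0" --pt "-0.02 0.23 0 0 0 0" --pt "-0.02 0.24 0.05 0 0 0" --pt "-0.02 0.24 0.1 0 0 0" --pt "-0.02 0.24 0.15 0 0 0"

```text
time: 28.0
eef_pos: [0.5375, -0.0097, 0.131]
tcp_rot: [0.66, 0.747, -0.058, 0.066]
contact_force: [0.2, -0.3, -0.4]
opening: 1.001
finger_force: 0.0
```

Run:
```python
from h import *
st(); stand([.5627,-.274,.124],save="pics/a11.png")
b=ctrl.read_camera("side"); cv2.imwrite("pics/b11.png",b[...,::-1])
T=cv2.imread("pics/a11.png")
# yellow marks now vs stand, in spot measure, both cameras
for c,I,roi in(("top",T,(350,170,450,270)),("side",b[...,::-1],(255,165,362,215))):
    h=cv2.cvtColor(np.ascontiguousarray(I),cv2.COLOR_BGR2HSV); y=cv2.inRange(h,(15,110,100),(38,255,255)); m=np.zeros_like(y); m[roi[1]:roi[3],roi[0]:roi[2]]=1
    W=np.array([ray(p,c,0)[:2] for p in np.argwhere(y*m)[:,::-1]]).astype(np.float32); r=cv2.minAreaRect(W); print(c,len(W),r)
def crop(I,x,y,w,h): return cv2.resize(I[y-h//2:y+h//2,x-w//2:x+w//2],(400,600),interpolation=cv2.INTER_CUBIC)
cv2.imwrite("pics/c11.png",np.hstack([crop(T,400,222,80,120),crop(cv2.imread("pics/b11.png"),312,180,100,150)]))
```

```text
28.0 [ 0.5375 -0.0097  0.131 ] yaw_y 0.1237 q [-0.12  0.07  2.   -0.2   1.03 -0.15] F [ 0.2 -0.3 -0.4] op 1.001 0.0
stand [ 0.5621 -0.2759  0.1118] 0.045 2719 3044 off [0.0091 0.2662]
top 689 ((0.5626069903373718, -0.27477264404296875), (0.2198372334241867, 0.16972653567790985), 7.138373851776123)
side 289 ((0.5623560547828674, -0.2717578411102295), (0.21690791845321655, 0.16848693788051605), 7.253110885620117)
```

View pics/c11.png

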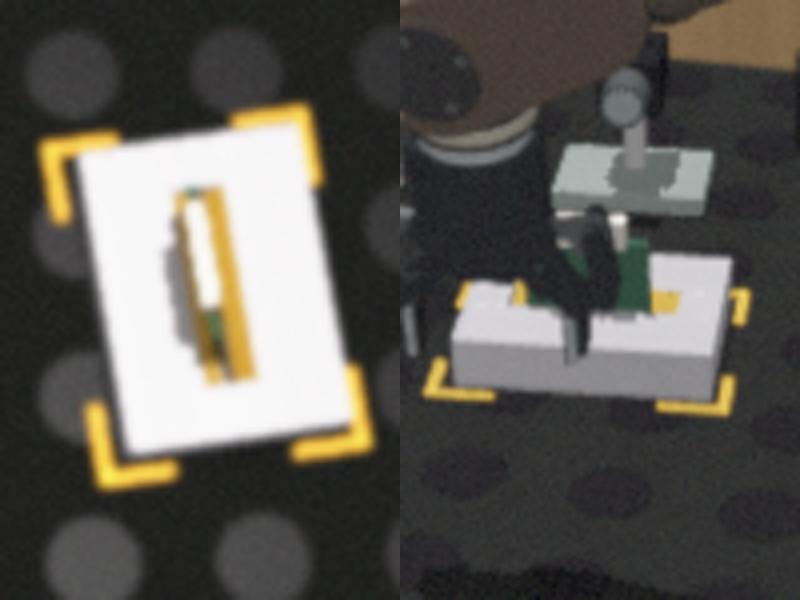

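The picture shows the board upright in the stand, and the stand sits evenly inside the four yellow marks in both views. I'll check the yaw once more, with the arm farther away and frames averaged.

Request:
apply_moves --pt "0 0.03 0.06 0 0 0" --pt "0 0.08 0.12 0 0 0" --pt "0 0.13 0.15 0 0 0" --pt "0 0.15 0.15 0 0 0" --pt "0 0.15 0.15 0 0 0"

```text
time: 28.72
eef_pos: [0.5366, 0.1103, 0.2474]
tcp_rot: [0.659, 0.747, -0.059, 0.065]
contact_force: [0.7, -0.2, -0.3]
opening: 1.002
finger_force: 0.0
```

Run:
```python
from h import *
st()
a=np.mean([ctrl.read_camera("top") for _ in range(6)],0); b=np.mean([ctrl.read_camera("side") for _ in range(6)],0)
cv2.imwrite("pics/b12.png",b[...,::-1])
p0=[.5627,-.274,.124]
roi=cv2.dilate((hullmask(place(box(.18,.13,0,.038),*p0),"top")>0).astype(np.uint8),np.ones((15,15)))
for thr in(90,120,150):
    m=((a.min(2)>thr)&(roi>0)).astype(np.uint8); n,l,s,_=cv2.connectedComponentsWithStats(m); m=l==1+s[1:,4].argmax()
    hu=cv2.convexHull(np.argwhere(m)[:,::-1].astype(np.int32)); o=np.zeros((480,640),np.uint8); cv2.fillConvexPoly(o,hu,1)
    print(thr,fit(box(.18,.13,0,.038),{"top":o},p0), fit(box(.18,.13,.0,.038),{"top":o},[.56,-.27,.1])[0])
    r=cv2.minAreaRect(np.array([ray(q,"top",.038)[:2] for q in np.argwhere(m)[:,::-1]],np.float32)); print(r)
# side: front bottom edge & corners: mask of stand lower front
ms=blob(b.min(2)>100,tuple(proj(place(np.array([[.03,.05,.038]]),*p0),"side")[0].astype(int)))
print("side",ms.sum()); P=np.vstack([box(.18,.13,0,.038)])
print(fit(P,{"side":ms},p0))
for t in("board",): print([(round(d["p"],2),(np.array(d["xy"])*[640,480]).round()) for d in ctrl.boxes_of(t,"side")])
```

```text
28.73 [0.5366 0.1103 0.2474] yaw_y 0.124 q [ 0.1   0.    1.85 -0.18  1.29  0.03] F [ 0.7 -0.2 -0.3] op 1.002 0.0
90 (array([ 0.5613175 , -0.27616256,  0.1272219 ]), np.float64(0.06707707067476815)) [ 0.56223707 -0.27538266  0.11958363]
((0.559381902217865, -0.2739013135433197), (0.19068774580955505, 0.1401737779378891), 7.023881912231445)
120 (array([ 0.56232246, -0.27619581,  0.1206223 ]), np.float64(0.035456131605184446)) [ 0.56189635 -0.27603162  0.11439922]
((0.5590440630912781, -0.2739061117172241), (0.18741822242736816, 0.13729241490364075), 7.013644218444824)
150 (array([ 0.56181992, -0.2763833 ,  0.12401126]), np.float64(0.02008238928939238)) [ 0.56190756 -0.27637797  0.12364037]
((0.5586802363395691, -0.2739163637161255), (0.1842525452375412, 0.1347186416387558), 6.972436428070068)
side 1825
(array([ 0.5608517 , -0.27087983,  0.1340727 ]), np.float64(0.318013698630137))
[(0.72, array([307., 173.]))][ WARN:0@5.542] global loadsave.cpp:1063 imwrite_ Unsupported depth image for selected encoder is fallbacked to CV_8U.
```

```bash
python3 -c "
from plant import ctrl
print(ctrl.sign_off())"
```

```text
the job is handed in; nothing more can be done
None
```

The job is handed in: the board stands upright in the far stand's groove, and the camera fits put the stand about 2 mm and 0.1° from the centre of the yellow marks. The brown cards stayed in the rack, I saw no bystander disturbed, and the clock read under 30 s.

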